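Fit the sharpening cartridge and switch the knife sharpener on

TASK

The knife sharpener on the worktop has an empty bay: press the long, narrow sharpening cartridge fully home in it, so that its shoulders are flush with the top of the machine. Only then flip the sharpener's toggle switch over to on (leaning away from the robot), and leave the other things where they are.

Things in the scene. Friction and masses are not known exactly. Their poses are not given: they have to be found in the camera images.
- sharpener: White box-shaped electric knife sharpener, fixed: 140 (its x) x 270 (its y) x 78 mm high, flat top at z = 78 mm. Origin: centre of its underside; z up, x points away from the robot (its yaw varies by up to 0.35 rad). In its top are the cartridge bay (centre at y = -35 mm) and the toggle switch (at y = +92 mm).
- bay (a point): Centre of the mouth of the rectangular bay, level with the sharpener's flat top; axes as the sharpener's. The bay is 54 mm (x) by 120 mm (y) wide, that is 2 mm clear on every side of the cartridge, with a 4 mm 45-degree sloped rim. In it a dark carriage plate stands about 28 mm below the top: a cartridge put in rests on it, up to 12 mm proud, until it is pressed home.
- carriage (a joint): Travel of the carriage plate in the bay, m: 0 (plate 28 mm below the top) to 0.012 (fully down, 40 mm below the top). It starts between 0 and 0.003. It is stiff: it moves down only under about 12 to 15 N and stays where it is left, with no spring and no latch.
- cartridge: The sharpening cartridge to fit, loose on the worktop: the longer and narrower of two grey plastic blocks. Block 50 (x) x 116 (y) x 40 mm high (its top faces are the shoulders), with a central fin on top 22 (x) x 70 (y) x 28 mm high, 68 mm high in all, crossed by three dark slots. Mass about 0.2 kg. Origin: centre of its underside; z up, y along its length. It fits the bay either way round (long side along the bay's long side); fully home its origin is 40 mm below point bay.
- switch (a joint): Angle of the toggle switch's bat, rad: 0 = off (leaning 0.45 rad from upright towards the sharpener's -x, the robot's side), 0.9 = on (leaning 0.45 rad towards its +x). It snaps: past the upright (0.45) it springs to the nearer end by itself, and it springs back if let go before. It takes about 2 N near the tip; the ends are hard stops.
- switch_tip (a point): Centre of the 18 mm ball at the tip of the steel bat, which is 48 mm long and 11 mm thick, pivoting about the sharpener's y axis at a point 3 mm above its top at x = 0, y = +92 mm. The ball's centre is 46 mm above the sharpener's top, and 21 mm to the -x side when off.
- spare: Another grey cartridge that does not fit, not wanted: shorter and wider block, 68 (x) x 84 (y) x 40 mm, fin 22 x 56 x 28 mm with two slots. Loose. It and the wanted cartridge may lie in either order. Leave it. Origin: centre of its underside.
- knife: Kitchen knife lying beyond the sharpener, loose, 310 mm long along its y. Leave it. Origin: underside, near its middle.
- crock: White ceramic salt crock with a wooden lid, 94 mm across, 104 mm high. Leave it. Origin: centre of its underside.
- oilcan: Conical steel oil can, 124 mm across the foot, 270 mm high. Leave it. Origin: centre of its underside.
- spoonrest: Flat white ceramic spoon rest, 12 mm high and 185 mm long, lying to the right. Leave it. Origin: underside, near its middle.
- bowl: Glass bowl, 140 mm across, 60 mm high. Leave it. Origin: centre of its underside.
- mug: Blue mug, 80 mm across, 95 mm high. Leave it. Origin: centre of its underside.
There are look-alikes about, which are no part of the job. Leave any blue look-alike of the cartridge alone.

How it is judged:
On the way, in this order (a step that is already met when the one before it is completed fails the run):
1. the long, narrow cartridge is pressed fully home in the bay, flush (horizontal distance between cartridge and bay below 0.005 m and angle between the y axis of cartridge and the y axis of sharpener, either way round below 0.07 rad and angle between cartridge's own z axis and vertical below 0.035 rad and z of cartridge in the frame of bay below -0.038 m and value of joint carriage above 0.0105 m), for 0.2 s.
2. the toggle switch is flipped over to on (value of joint switch above 0.8 rad), for 0.2 s.
At the end, for the whole second after the job is handed in: The long, narrow cartridge is at rest in the bay, its shoulders flush with the sharpener's top within 2 mm (carriage at least 10.5 mm down), centred within 5 mm, lined up within 0.07 rad and upright within 0.035 rad; the toggle switch stands at on (above 0.8 rad) (all of step 1 and value of joint switch above 0.8 rad and linear speed of cartridge below 0.01 m/s); the robot touches nothing.
It fails at once if the switch is flipped past its centre while the cartridge is not pressed home (value of joint switch above 0.5 rad and (value of joint carriage below 0.01 m or horizontal distance between cartridge and bay above 0.006 m)).
It fails at once if another thing is moved by more than 30 mm or tipped over (distance of any of spare, knife, crock, oilcan, spoonrest, bowl, mug from where it was at the start of the episode above 0.03 m or angle between any of spare, knife, crock, oilcan, spoonrest, bowl, mug's own z axis and vertical above 0.5 rad).
It also fails if it takes over 53 s, if anything falls off the work surface, if the arm or the gripper's body presses on something with over 40 N, if the wrist force passes 120 N, or if a joint passes its speed limit or range.

ROBOT

A 6-joint arm with a two-finger parallel gripper is mounted at the origin on the work surface. World frame = base frame: x ahead of the robot, y to its left, z up, the work surface at z = 0. Lengths are in m, angles in rad, forces in N, time in s.
With the tool pointing down it reaches from about 0.275 to 0.875 m from the base axis. Payload 12.5 kg.
Tool frame: the origin (TCP) lies on the centre line of the jaws, within the pads' length; the fingertips stand r.finger_overhang ahead of it and the grasp point (between the pads) lies 3 mm ahead of it (r.finger_overhang is the distance from the TCP to the fingertips, in m); z points along the fingers, y is the line along which they close (so a half turn about z gives the same grasp; the last joint's range is limited). The gripper opens to 85 mm and grips with 20 to 120 N. Pads are 22 mm wide; open, the fingers measure 114 mm over their backs; the gripper's body (76 mm by 85 mm) begins 54 mm behind the grasp point. The pads swing forward as they close: fully open they stand 13 mm farther back than shut.
Start: joints at [-1.242, 0.351, 1.652, -0, 1.139, -0.085], TCP at [0.221, -0.504, 0.253] pointing down, gripper open.
Joint ranges: [-2.75, 2.75], [-0.79, 2.1], [0.01, 2.65], [-1.57, 4.71], [0.07, 3.14], [-2.87, 2.87]. Speed limits (rad/s): [2.22, 2.22, 2.79, 3.14, 3.14, 3.14].

INTERFACE

Orientations are given as a unit quaternion [x, y, z, w].
In Python, from cell import r, optics gives the robot as it stands. The module is installed in compiled form; this text tells all that it offers. Calls block until the motion is done:
- r.move_to(position, orientation): joint-space move of the TCP to a pose.
- r.move_linear(position, rot=None, vel=0.15): straight line of the TCP; rot=None keeps the orientation; vel is the mean speed in m/s.
- r.set_joints(angles): joint-space move.
- r.set_gripper(opening, squeeze=None): opening from 0.0 (shut) to 1.0 (fully open); squeeze is the grip in N (None keeps the last); returns when the fingers have stopped.
- r.sleep(seconds).
- r.inverse_kinematics(position, orientation): joint angles nearest the present ones, or None.
- optics.get_image(name): name is "scene" or "side" or "wrist"; returns a dict with "pixels" (384x512x3 uint8, red, green, blue), "depth" (384x512 float32, m along the optical axis (not along the pixel's ray), 0 where there is no reading), "fx", "fy", "cx", "cy" (pixels), "D" ([k1, k2, p1, p2, k3] as OpenCV has them; the pictures are not rectified), "camera_from_world" (4x4, takes a point from world to camera coordinates); the wrist camera has in their place "mount" (4x4, takes a point from camera to tool coordinates, whose origin is the TCP and whose axes are the flange's). Camera axes: x right, y down, z forward; pixel columns grow to the right and rows downward; lengths in m; the calibration is good to about 2 mm. A picture is of the moment at which its call begins: read the wrist's pose just before it.
A pose or a line that the arm cannot do raises r.PlanningError and nothing moves.
- r.hand_in(): hands the job in; it is judged then, once.
Readings, each from a call of its own:
- r.current_t(): time.
- r.current_q(): joint angles.
- r.current_qvel(): joint speeds.
- r.current_effort(): joint torques, N m.
- r.current_tool_pos(): TCP position.
- r.current_ee_rot(): TCP orientation.
- r.current_contact_force(): force on the tool from outside, world axes, zero at the start.
- r.current_torque(): the same for the moment, N m.
- r.current_opening(): opening from 0.0 (shut) to 1.0 (fully open).
- r.current_finger_force(): force on a finger pad.
Only numpy, scipy, OpenCV 4.12 (cv2) and the standard library are available. Lean on these libraries where they do the work, as an engineer would, in place of code of your own. Each camera call takes 0.05 s, during which the arm holds its last target. There are 200 camera calls.

## Working session

There is one attempt and no reset: what is moved stays moved. The work goes in short steps, each a Python script; the robot and the scene stay as the last script left them, time stands still between calls to the robot, and variables do not carry over. Pictures are saved under pics/ and viewed, at most 10 in all, crops included, and the job is handed in when it is done.

```bash
mkdir -p pics; cat > h.py <<'E'
import numpy as np, cv2
from cell import r, optics
def snap(n,f):
    im=optics.get_image(n); np.save(f'pics/{f}.npy',im,allow_pickle=True); cv2.imwrite(f'pics/{f}.png',im['pixels'][:,:,::-1]); return im
E
python3 - <<'E'
from h import *
a=snap('scene','scene0'); b=snap('side','side0')
cv2.imwrite('pics/both0.png',cv2.resize(np.vstack([a['pixels'],b['pixels']])[:,:,::-1],None,fx=.78,fy=.78))
for i in (a,b):
    print(i['fx'],i['fy'],i['cx'],i['cy'],i['D']); print(np.linalg.inv(i['camera_from_world']).round(3)); print((i['depth']>0).mean())
print(r.finger_overhang,r.current_t(),r.current_ee_rot())
E
```

```text
414.8712399399435 414.8712399399435 251.76053787400025 192.5241875759539 [-0.07266162  0.          0.          0.          0.        ]
[[-0.503  0.617 -0.605  1.468]
 [ 0.864  0.371 -0.339  0.52 ]
 [ 0.015 -0.694 -0.72   1.122]
 [ 0.     0.     0.     1.   ]]
0.9959004720052084
435.71755540446185 435.71755540446185 259.3377333088804 191.78345224567886 [-0.09771522  0.          0.          0.          0.        ]
[[-0.997 -0.059  0.045  0.509]
 [-0.074  0.755 -0.651  1.17 ]
 [ 0.004 -0.652 -0.758  1.411]
 [ 0.     0.     0.     1.   ]]
0.9960988362630209
0.022 0.1 [ 9.78677144e-01  2.05403909e-01 -6.98426145e-05 -5.25836330e-04]
```

View pics/scene0.png

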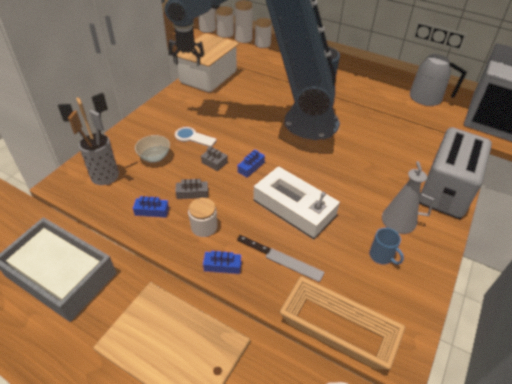

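View pics/side0.png

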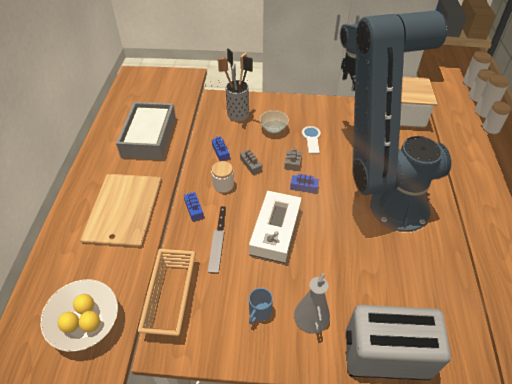

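Both views show the sharpener (scene 295,202; side 277,226). The long grey cartridge is at scene (192,188) / side (251,161), and the shorter spare at scene (214,158) / side (293,159). Next I'll measure them from the depth data.

```bash
cat >> h.py <<'E'
def cloud(im,T=None):
    """world points (HxWx3); T = world_from_camera"""
    K=np.array([[im['fx'],0,im['cx']],[0,im['fy'],im['cy']],[0,0,1]])
    h,w=im['depth'].shape
    uv=np.stack(np.meshgrid(np.arange(w),np.arange(h)),-1).reshape(-1,1,2).astype(float)
    n=cv2.undistortPoints(uv,K,np.array(im['D'])).reshape(h,w,2)
    d=im['depth'].astype(float)
    P=np.dstack([n[...,0]*d,n[...,1]*d,d])
    if T is None: T=np.linalg.inv(im['camera_from_world'])
    return P@T[:3,:3].T+T[:3,3]
def rect(p):
    (c,s,a)=cv2.minAreaRect((p*1000).astype(np.float32)); 
    if s[0]>s[1]: s=s[::-1]; a+=90     # angle a = direction of short side (x)
    a=(a+90)%180-90
    return np.round(np.array(c)/1000,4),np.round(s,1),round(np.radians(a),4)
def blob(mask,seed,k=3):
    mask=cv2.morphologyEx(mask.astype(np.uint8),cv2.MORPH_OPEN,np.ones((k,k)))if k else mask.astype(np.uint8)
    n,l,st,ce=cv2.connectedComponentsWithStats(mask)
    i=1+np.argmin([np.linalg.norm(c-np.array(seed)) for c in ce[1:]])
    return l==i
E
python3 - <<'E'
from h import *
for n,seeds in (('scene',dict(sh=(295,202),cart=(192,188),spare=(214,158))),('side',dict(sh=(277,226),cart=(251,161),spare=(293,159)))):
    im=np.load(f'pics/{n}0.npy',allow_pickle=True).item(); P=cloud(im); z=P[...,2]
    px=im['pixels'].astype(int); sat=px.max(-1)-px.min(-1)
    for k,s in seeds.items():
        m=(abs(z-.078)<.006)if k=='sh' else (z>.012)&(z<.09)&(sat<50)
        b=blob(m,s,3 if k=='sh' else 0); p=P[b]
        print(n,k,b.sum(),rect(p[:,:2]),np.percentile(p[:,2],[2,50,98]).round(4))
        if k!='sh':
            for lo,hi in ((.034,.046),(.060,.074)):
                q=p[(p[:,2]>lo)&(p[:,2]<hi)]; print('   ',lo,len(q),rect(q[:,:2]),np.median(q[:,2]))
        else:
            sw=P[(z>.095)&(z<.14)&(np.hypot(P[...,0]-p[:,0].mean(),P[...,1]-p[:,1].mean())<.17)]
            print('  sw',len(sw),sw.mean(0) if len(sw) else 0, [sw[sw[:,2]>.11].mean(0)])
E
```

```text
scene sh 1801 (array([0.5164, 0.1633]), array([145.9, 273.6]), np.float64(-0.1858)) [0.0729 0.0776 0.0822]
  sw 48 [0.52095775 0.25717455 0.11762677] [array([0.51818646, 0.25807648, 0.1245083 ])]
scene cart 493 (array([ 0.649 , -0.1938]), array([ 51.3, 113.7]), np.float64(0.6092)) [0.0134 0.0403 0.0698]
    0.034 203 (array([ 0.6484, -0.1946]), array([ 49.6, 110.3]), np.float64(0.6071)) 0.03992196953793359
    0.06 100 (array([ 0.6481, -0.1963]), array([25. , 65.8]), np.float64(0.6125)) 0.06679781341047297
scene spare 359 (array([ 0.4606, -0.2212]), array([70.8, 84.9]), np.float64(-0.0757)) [0.0137 0.0395 0.0702]
    0.034 151 (array([ 0.461 , -0.2219]), array([67. , 85.2]), np.float64(-0.044)) 0.03951270568782461
    0.06 65 (array([ 0.4611, -0.2221]), array([22.4, 57. ]), np.float64(-0.1395)) 0.06701826356772389
side sh 1124 (array([0.513 , 0.1619]), array([138.1, 276. ]), np.float64(-0.1709)) [0.0732 0.0792 0.0836]
  sw 30 [0.51540075 0.2589438  0.1230475 ] [array([0.51306886, 0.25933764, 0.12751761])]
side cart 284 (array([ 0.6444, -0.1935]), array([ 49.9, 121.3]), np.float64(0.5944)) [0.0141 0.0417 0.0746]
    0.034 112 (array([ 0.6447, -0.1939]), array([ 49.9, 116.9]), np.float64(0.5944)) 0.039940902439485115
    0.06 46 (array([ 0.6437, -0.1957]), array([23.1, 71. ]), np.float64(0.584)) 0.0681345299263394
side spare 271 (array([ 0.4558, -0.2178]), array([67., 85.]), np.float64(-0.1205)) [0.013  0.0422 0.0733]
    0.034 137 (array([ 0.4558, -0.2186]), array([66.5, 84.5]), np.float64(-0.1004)) 0.0413498806748307
    0.06 43 (array([ 0.4564, -0.2172]), array([20.9, 52.5]), np.float64(-0.1285)) 0.06958471699354574
```

The two views agree to about 4 mm and the sizes match. I'll go above the cartridge and refine with the wrist camera, checking the clearance around it too.

```bash
cat >> h.py <<'E'
from scipy.spatial.transform import Rotation as R
def down(yaw,flip=0):   # tool y (closing line) along direction yaw
    return (R.from_euler('z',yaw+np.pi/2+flip*np.pi)*R.from_euler('x',np.pi)).as_quat()
def wrist(f):
    T=np.eye(4); T[:3,:3]=R.from_quat(r.current_ee_rot()).as_matrix(); T[:3,3]=r.current_tool_pos()
    im=snap('wrist',f); return im,cloud(im,T@np.array(im['mount']))
E
python3 - <<'E'
from h import *
r.move_to([.646,-.195,.25],down(.60)); print(r.current_q(),r.current_t())
im,P=wrist('w1'); z=P[...,2]; print(np.array(im['mount']).round(3))
d=np.hypot(P[...,0]-.646,P[...,1]+.195)
px=im['pixels'].astype(int); sat=px.max(-1)-px.min(-1)
for lo,hi in ((.034,.046),(.062,.074)):
    m=(z>lo)&(z<hi)&(d<.075)&(sat<50); print(m.sum(),rect(P[m][:,:2]),np.median(z[m]))
# obstacles taller than 20mm around
m=(z>.02)&(d>.07)&(d<.16)&(z<.2)
for q in np.unique((P[m]*50).round()/50,axis=0)[:40:3]: print(q.round(2),end=' ')
E
```

```text
[-3.63767976e-01  5.83662898e-01  1.29713549e+00 -1.98781303e-04
  1.26072287e+00 -9.61794534e-01] 2.0
[[-0.001 -0.963 -0.269  0.068]
 [ 1.    -0.002  0.001 -0.001]
 [-0.001 -0.269  0.963 -0.12 ]
 [ 0.     0.     0.     1.   ]]
2676 (array([ 0.643 , -0.1971]), array([ 49.7, 114.3]), np.float64(0.5921)) 0.039983361068822526
1271 (array([ 0.6431, -0.1972]), array([21.9, 69.1]), np.float64(0.6047)) 0.06789216410025917
[ 0.48 -0.22  0.02] [ 0.48 -0.18  0.02] [ 0.5  -0.22  0.04] [ 0.5  -0.18  0.02] [ 0.7  -0.08  0.02] [ 0.7  -0.08  0.08] [ 0.7  -0.06  0.04] [ 0.7  -0.06  0.1 ] [ 0.72 -0.12  0.08] [ 0.72 -0.1   0.06] [ 0.72 -0.08  0.02] [ 0.72 -0.08  0.08] [ 0.72 -0.06  0.04] [ 0.72 -0.04  0.02]
```

View pics/w1.png

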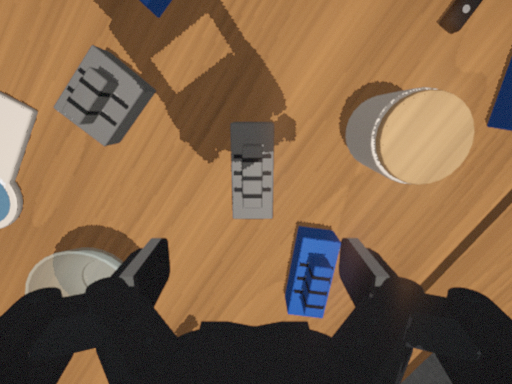

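The cartridge is at (252,171), lined up with the image vertical. The crock at (410,135) is far enough away. Now to grasp by the fin.

```bash
python3 - <<'E'
from h import *
q=down(.60)
r.move_to([.643,-.197,.12],q)
r.move_linear([.643,-.197,.069],vel=.08); f0=np.array(r.current_contact_force()); print(f0)
r.set_gripper(0.0,squeeze=50); print(r.current_opening(),r.current_finger_force(),r.current_contact_force())
r.move_linear([.643,-.197,.22],vel=.12); print(r.current_opening(),r.current_contact_force(),r.current_t())
im=snap('wrist','w2')
E
```

```text
[ 1.56553904 -0.75879671  1.08719678]
0.2526760420175273 49.59203660488129 [1.16831459 0.12853395 1.94065763]
0.24597821332796171 [ 0.50139652  0.21649999 -3.29839408] 5.425
```

View pics/w2.png

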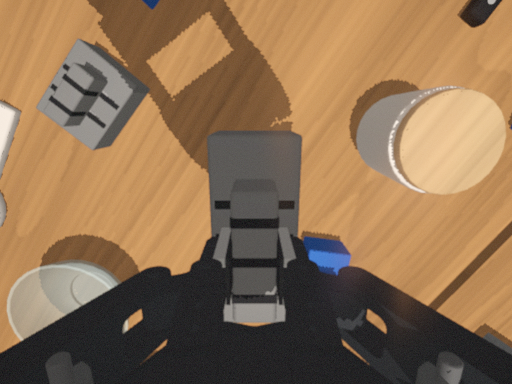

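The cartridge is held by the fin at (252,230) and hangs straight. Next, look at the bay with the wrist camera while holding it, and measure how the cartridge sits in the hand.

```bash
cat >> h.py <<'E'
def inhand(im,P,T):   # cartridge in tool coordinates
    Q=(P-T[:3,3])@T[:3,:3]; return Q
def pose():
    T=np.eye(4); T[:3,:3]=R.from_quat(r.current_ee_rot()).as_matrix(); T[:3,3]=r.current_tool_pos(); return T
E
python3 - <<'E'
from h import *
yaw=-.178; ax=np.array([-np.sin(yaw),np.cos(yaw)]); bay=np.array([.509,.1285])
p=bay-.14*ax
r.move_to([*p,.27],down(yaw)); print(r.current_q(),r.current_t())
T=pose(); im,P=wrist('w3'); z=P[...,2]; Q=inhand(im,P,T)
# shoulders in the hand
m=(abs(Q[...,1])<.04)&(Q[...,2]>.015)&(Q[...,2]<.08)&(Q[...,0]<.09)&(Q[...,0]>0.0)
q=Q[m]; print('hand',len(q)); h,e=np.histogram(q[:,2],20); print(h,e.round(3))
sh=q[abs(q[:,2]-np.median(q[:,2]))<.006]; print('sh z',np.median(sh[:,2]),'max x',np.percentile(sh[:,0],[98,99.5]),'y',np.percentile(sh[:,1],[1,99]))
far=sh[sh[:,0]>.036]; print(rect(far[:,:2]))
# sharpener top
t=blob(abs(z-.078)<.007,(260,150)); print(t.sum(),rect(P[t][:,:2]),np.median(z[t]))
cs,hi=cv2.findContours(t.astype(np.uint8),cv2.RETR_CCOMP,cv2.CHAIN_APPROX_NONE)
for c,hh in zip(cs,hi[0]):
    if hh[3]>=0 and len(c)>40:
        u=c[:,0]; print('hole',len(c),u.min(0),u.max(0),rect(P[u[:,1],u[:,0]][:,:2]))
E
```

```text
[-1.15949855e-01  2.13089535e-01  1.79440147e+00 -2.26706226e-04
  1.13350074e+00  6.09388635e-02] 6.4583
hand 6975
[  89   53   40   41   33 2925 3462   66   34    0    6   74    0    0
   31   47    0    0    8   66] [0.015 0.017 0.02  0.022 0.025 0.027 0.029 0.032 0.034 0.036 0.039 0.041
 0.044 0.046 0.048 0.051 0.053 0.056 0.058 0.06  0.063]
sh z 0.02941459905127008 max x [0.0568941  0.05720758] y [-0.02466806  0.02412433]
(array([ 0.0466, -0.0002]), array([21.3, 50. ]), np.float64(0.001))
13012 (array([0.5011, 0.0959]), array([134.7, 140.6]), np.float64(1.3842)) 0.07788035361329565
```

View pics/w3.png

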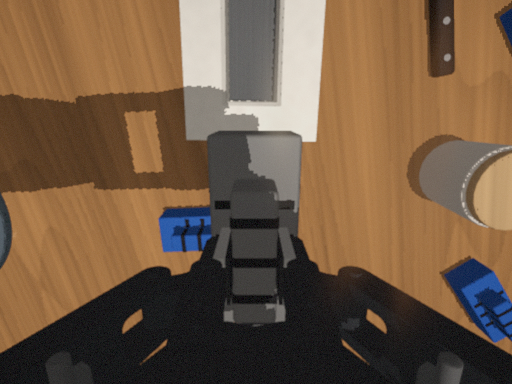

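The bay shows only partly (its near end is at (255,102)). I'll back off and go higher to fit the full rectangle and the switch.

```bash
python3 - <<'E'
from h import *
yaw=-.178; ax=np.array([-np.sin(yaw),np.cos(yaw)]); bay=np.array([.509,.1285])
r.move_to([*(bay-.17*ax),.38],down(yaw))
im,P=wrist('w4'); z=P[...,2]
d=np.hypot(P[...,0]-.515,P[...,1]-.163)
t=blob((abs(z-.078)<.006)&(d<.18),(255,130)); print(t.sum(),rect(P[t][:,:2]),np.median(z[t]),r.current_t())
cs,hi=cv2.findContours(t.astype(np.uint8),cv2.RETR_CCOMP,cv2.CHAIN_APPROX_NONE)
for c,hh in zip(cs,hi[0]):
    u=c[:,0]
    if len(c)>30: print('hole' if hh[3]>=0 else 'out',len(c),u.min(0),u.max(0),rect(P[u[:,1],u[:,0]][:,:2]))
s=(z>.1)&(z<.14)&(d<.15); q=P[s]; 
yv=np.array([-np.sin(yaw),np.cos(yaw)]); xv=np.array([yv[1],-yv[0]])
b=q[q[:,2]>.115]; print(len(b),b.mean(0), 'rel bay x,y', (b[:,:2]-bay).mean(0)@xv,(b[:,:2]-bay).mean(0)@yv)
E
```

```text
8288 (array([0.5021, 0.099 ]), array([140.3, 141.6]), np.float64(-0.1901)) 0.07794970576482116 7.0917
out 600 [200   0] [306 112] (array([0.5021, 0.099 ]), array([140.3, 141.6]), np.float64(-0.1901))
0 [nan nan nan] rel bay x,y nan nan<stdin>:13: RuntimeWarning: Mean of empty slice.
  ret = um.true_divide(
```

View pics/w4.png

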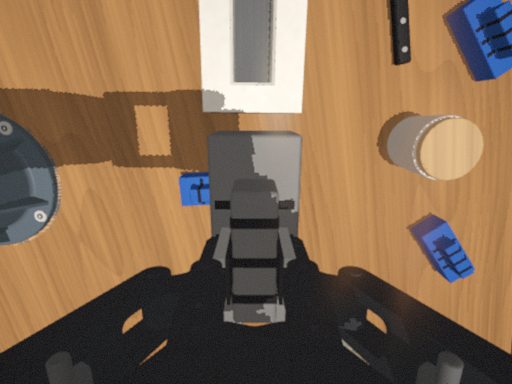

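Still cut off at the top. I'll move 40 mm forward and a bit higher.

```bash
python3 - <<'E'
from h import *
yaw=-.178; yv=np.array([-np.sin(yaw),np.cos(yaw)]); xv=np.array([yv[1],-yv[0]]); bay=np.array([.509,.1285])
r.move_to([*(bay-.13*yv),.43],down(yaw)); print(r.current_t())
im,P=wrist('w5'); z=P[...,2]
d=np.hypot(P[...,0]-.515,P[...,1]-.163)
t=blob((abs(z-.078)<.006)&(d<.18),(255,100)); print(t.sum(),rect(P[t][:,:2]),np.median(z[t]))
cs,hi=cv2.findContours(t.astype(np.uint8),cv2.RETR_CCOMP,cv2.CHAIN_APPROX_NONE)
for c,hh in zip(cs,hi[0]):
    u=c[:,0]
    if len(c)>30: print('hole' if hh[3]>=0 else 'out',len(c),u.min(0),u.max(0),rect(P[u[:,1],u[:,0]][:,:2]))
# straight long edges: per-slice extents in guessed bay frame, line fits
X=(P[...,:2]-bay)@xv; Y=(P[...,:2]-bay)@yv
hole=(z<.072)&(z>.03)&(abs(X)<.045)&(abs(Y)<.08)
L=[]
for y0 in np.arange(-.055,.05,.006):
    s=t&(abs(Y-y0)<.003); x=X[s]
    if len(x)<20: continue
    L.append([y0,x.min(),x.max(),x[x<0].max(),x[x>0].min()])
L=np.array(L); 
for k,n in enumerate(('outL','outR','inL','inR'),1):
    a=np.polyfit(L[:,0],L[:,k],1); print(n,a.round(4),np.std(L[:,k]-np.polyval(a,L[:,0])).round(4))
s=t&(abs(X)<.018); y=Y[s]; print('ends: out',Y[t].min(),'near',y[y<0].max(),'far',y[y>0].min() if (y>0).any() else None)
E
```

```text
7.4583
9080 (array([0.5083, 0.1308]), array([140.2, 190. ]), np.float64(-0.1868)) 0.07796687611396652
out 454 [207   0] [302 133] (array([0.5083, 0.1308]), array([140.2, 190. ]), np.float64(-0.1868))
hole 241 [235  27] [274 114] (array([0.5088, 0.128 ]), array([ 58.9, 124. ]), np.float64(-0.1802))
outL [ 0.0141 -0.0705] 0.0004
outR [0.0152 0.0684] 0.0004
inL [ 0.0168 -0.0286] 0.0
inR [0.0127 0.0265] 0.0004
ends: out -0.09226044700492188 near -0.06100725886467853 far 0.05911842870710488
```

View pics/w5.png

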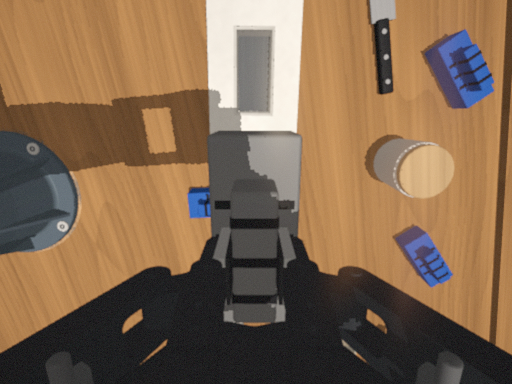

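The bay is complete at (254,70). Edge fits give bay ≈ (0.508, 0.128) and yaw ≈ −0.192. Now insert, with force checks at each step.

```bash
python3 - <<'E'
from h import *
yaw=-.192; yv=np.array([-np.sin(yaw),np.cos(yaw)]); bay=np.array([.5079,.1278]); t=bay+.0008*yv
r.move_to([*t,.17],down(yaw)); f0=np.array(r.current_contact_force()); print(f0)
for z in (.148,.142,.136,.131,.126,.122):
    r.move_linear([*t,z],vel=.05); r.sleep(.1); f=np.array(r.current_contact_force())-f0
    print(z,np.array(r.current_tool_pos()).round(4),f.round(1),np.array(r.current_torque()).round(2))
    if f[2]>10 or np.hypot(*f[:2])>12: print('stop'); break
print(r.current_t())
im,P=wrist('w6')
E
```

```text
[ 0.02273097  0.0509283  -2.50580106]
0.148 [0.5082 0.1286 0.1482] [-0.6 -0.5  0.1] [ 0.03 -0.05 -0.01]
0.142 [0.508  0.1286 0.142 ] [-0.2  0.5  0.4] [-0.03  0.01  0.04]
0.136 [0.508  0.1286 0.136 ] [ 0.1  0.6 -0.1] [0.06 0.07 0.04]
0.131 [0.5081 0.1286 0.131 ] [ 0.7 -0.1 -0.1] [ 0.04  0.   -0.03]
0.126 [0.5081 0.1286 0.126 ] [-0.8 -0.4 -1.5] [ 0.01 -0.03 -0.01]
0.122 [0.5081 0.1286 0.122 ] [ 0.8 -0.7 -0. ] [ 0.03 -0.02 -0.01]
11.1
```

It went in freely. Next, press it down.

```bash
python3 - <<'E'
from h import *
t=np.array(r.current_tool_pos())[:2]; f0=np.array([0,0,-2.5])
for z in (.118,.114,.111,.1085,.1075,.1065,.1055,.1045):
    r.move_linear([*t,z],vel=.03); r.sleep(.1); f=np.array(r.current_contact_force())-f0
    print(z,np.array(r.current_tool_pos()).round(4),f.round(1))
    if f[2]>40: print('stop'); break
T=pose(); im,P=wrist('w7'); Q=inhand(im,P,T)
m=(abs(Q[...,1])<.02)&(Q[...,0]>.036)&(Q[...,0]<.054)&(Q[...,2]>.01)
m2=(abs(abs(Q[...,1])-.045)<.012)&(Q[...,0]>.03)&(Q[...,0]<.08)&(Q[...,2]>.01)
print('shoulder z',np.median(P[m][:,2]),'top z',np.median(P[m2][:,2]),r.current_t())
E
```

```text
0.118 [0.5081 0.1286 0.118 ] [-0.5 -0.3  0.2]
0.114 [0.5083 0.1286 0.1142] [-0.5  0.2  4.7]
0.111 [0.5083 0.1286 0.1112] [0.4 0.3 7.6]
0.1085 [0.5083 0.1286 0.1087] [-0.1 -0.2  8.1]
0.1075 [0.5084 0.1286 0.1078] [-0.3 -0.1  9.5]
0.1065 [0.5084 0.1286 0.1071] [-1.7 -0.8 13.2]
0.1055 [0.5085 0.1286 0.107 ] [-6.2 -1.  26.1]
0.1045 [0.5085 0.1287 0.1069] [-9.2 -1.8 38.6]
shoulder z 0.0775797868436971 top z 0.07785661012579105 14.0667
```

It's bottomed out: force rises steeply at TCP z = 0.107, and the shoulders are level with the top (77.6 vs 77.9 mm). I'll release, check, and locate the switch and oil can.

```bash
python3 - <<'E'
from h import *
p=np.array(r.current_tool_pos()); r.move_linear([p[0],p[1],.1068],vel=.03)
r.set_gripper(0.6); r.move_linear([p[0],p[1],.24],vel=.15); r.set_gripper(0.0)
yaw=-.192; yv=np.array([-np.sin(yaw),np.cos(yaw)]); xv=np.array([yv[1],-yv[0]]); bay=np.array([.5079,.1278])
r.move_to([*(bay-.07*yv),.33],down(yaw))
im,P=wrist('w8'); z=P[...,2]; X=(P[...,:2]-bay)@xv; Y=(P[...,:2]-bay)@yv
for n,m in (('should',(abs(Y)<.056)&(abs(X)>.013)&(abs(X)<.023)),('top',(abs(abs(X)-.045)<.01)&(abs(Y)<.05)),('fin',(abs(X)<.009)&(abs(Y)<.032))):
    print(n,m.sum(),np.percentile(z[m],[10,50,90]).round(4))
m=(abs(X)<.02)&(abs(Y)<.06)&(z>.098)&(z<.112); print('finrect',rect(P[m][:,:2]))
m=(z>.113)&(z<.15)&(abs(Y-.127)<.03)&(abs(X)<.05); print('ball',m.sum(), X[m].mean() if m.any() else 0,Y[m].mean() if m.any() else 0,z[m].max() if m.any() else 0)
for n in ('scene','side'):
    Q=cloud(np.load(f'pics/{n}0.npy',allow_pickle=True).item()); q=Q[(Q[...,2]>.1)&(Q[...,2]<.3)&(Q[...,0]>.2)&(Q[...,0]<.7)&(Q[...,1]>.3)&(Q[...,1]<.7)]
    print('oil',len(q),q[:,:2].min(0),q[:,:2].max(0))
print(r.current_t())
E
```

```text
should 5533 [0.0777 0.3925 0.407 ]
top 2635 [0.0769 0.0779 0.0789]
fin 1700 [0.1052 0.1074 0.4506]
finrect (array([0.5089, 0.1276]), array([21.6, 68.4]), np.float64(-0.194))
ball 0 0 0 0
oil 2404 [0.20030305 0.47237971] [0.41580491 0.69986526]
oil 2056 [0.20003524 0.48184464] [0.56150754 0.69993006]
16.8833
```

View pics/w8.png

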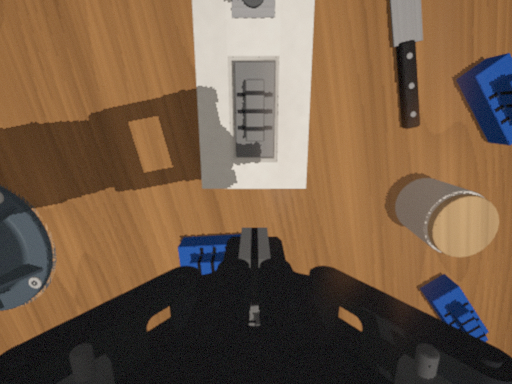

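The cartridge sits squarely in the bay at (254,108), flush. The switch is at the top edge near (254,5), off, and agrees with the predicted tip position (0.512, 0.257). Next, flip it with the closed fingers.

```bash
python3 - <<'E'
from h import *
im=np.load('pics/w8.npy',allow_pickle=True).item()
yaw=-.192; yv=np.array([-np.sin(yaw),np.cos(yaw)]); xv=np.array([yv[1],-yv[0]]); bay=np.array([.5079,.1278])
sw=bay+.127*yv; o=down(yaw+np.pi/2)
r.move_to([*(sw-.08*xv),.24],o); 
r.move_linear([*(sw-.08*xv),.122],vel=.15); f0=np.array(r.current_contact_force()); print(r.current_opening(),r.current_q())
for d in (-.05,-.04,-.03,-.02,-.012,-.004):
    r.move_linear([*(sw+d*xv),.122],vel=.06); print(d,((np.array(r.current_contact_force())-f0)[:2]@xv).round(2))
r.sleep(.2)
r.move_linear([*(sw-.08*xv),.122],vel=.15); r.move_linear([*(sw-.08*xv),.25],vel=.2)
r.move_to([*(bay-.03*yv),.36],down(yaw)); 
im,P=wrist('w9'); z=P[...,2]; X=(P[...,:2]-bay)@xv; Y=(P[...,:2]-bay)@yv
m=(z>.113)&(z<.15)&(abs(Y-.127)<.03)&(abs(X)<.05); print('ball',m.sum(),X[m].mean(),Y[m].mean(),z[m].max())
for n,m in (('should',(abs(Y)<.054)&(abs(X)>.013)&(abs(X)<.022)),('top',(abs(abs(X)-.045)<.01)&(abs(Y)<.05))):
    m&=z<.1; print(n,m.sum(),np.median(z[m]))
print(r.current_t())
E
```

```text
-0.0012873206935269043 [ 4.44475972e-01  4.85755921e-01  1.82050956e+00 -3.69020100e-05
  8.33948180e-01 -9.33817840e-01]
-0.05 -0.09
-0.04 -1.13
-0.03 -1.18
-0.02 -0.43
-0.012 -0.07
-0.004 -14.13
ball 258 0.019018737313955997 0.12560895631757432 0.1345590763509687
should 1011 0.07791699492655657
top 2072 0.07796917818813251
23.875
```

View pics/w9.png

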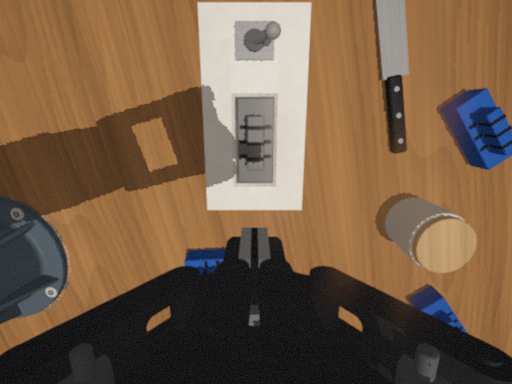

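The ball is now at (272,30), which is +19 mm on the far side, so the switch is on. The cartridge at (254,140) is flush (77.9 vs 78.0 mm), and the arm is clear of everything.

```bash
python3 -c "
from cell import r
print(r.hand_in())"
```

```text
the job is handed in; nothing more can be done
None
```

I pressed the cartridge fully home (shoulders within 0.1 mm of the sharpener's top), then flipped the switch to on and handed the job in at about 24 s of the 53 s limit; the hand-in returned no verdict.

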